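# Clamp the plaster tile in its jig

## Task

Get the plaster tile ready for carving: push it with the fingertips along its channel until it sits fully home against the wooden stop, then push the clamp's red-knobbed lever up and over its dead point until it snaps into lock and the rubber pad holds the tile down. Only push: do not pick up or tip the tile, leave the jars, tub, bowl and wooden rib where they stand, and back off clear of everything at the end.

Things in the scene. Friction and masses are not known exactly. Their poses are not given: they have to be found in the camera images.
- jig: Tile jig fixed to the table: plywood board 18 mm thick, over x -235 to 95, y -210 to 90 mm of its frame. Origin on the table under the tile's home centre, z up. The tile slides in +y along a channel between two wooden rails (inner faces x = -58 and 58 mm, 12 mm wide, tops 28 mm above the table). The toggle clamp stands on the board on the channel's -x side.
- stop (a point): Middle of the lower edge of the wooden stop's face that closes the channel: jig frame x 0, y 55, z 18 mm. The stop is 142 mm long in x, 15 mm thick, its top 40 mm above the table.
- tile: Loose off-white plaster tile 110 x 110 x 20 mm, 0.3 to 0.45 kg, brown border, four blue dots. Origin under its centre, z up, axes nearly along the jig's. Lies flat on the board (top 38 mm above the table), 3 mm play at each rail, 35 to 75 mm short of home; slides with 2 to 3 N. Home: its +y edge touches the stop, origin at about x 0, y 0 of the jig's frame.
- knob (a point): Centre of the red ball knob, 32 mm diameter, at the end of the clamp's lever, 120 mm from pivot. It stands free; push it from its -x side (jig frame).
- pivot (a point): Lever's pivot: jig frame x -105, y 15, z 85 mm; the lever turns about a line parallel to the jig's y. It is a steel bar 14 x 12 mm, 16 mm thick below the knob. The clamp's steel cheeks round the pivot are 36 mm wide in y, cover x -123 to -71 mm and reach 95 mm above the table.
- lever (a joint): Lever angle, rad. 0: fully open, leaning 1.05 rad from upright to the jig's -x. Grows as the knob swings up and over towards +x: upright 1.05, dead point 1.25, locked at its end stop 1.65. Starts at 0. A spring resists with at most about 10 N at the knob (near 0.65); past 1.25 it snaps on to 1.65 by itself and stays; let go short of 1.25 it falls back.
- pad: Black rubber pad, 22 mm diameter, under the end of the clamp's 85 mm hold-down arm; origin at the centre of its underside. Clamp open: the arm points up over jig x -90 to -25, y 4 to 26 mm, to 165 mm above the table. It swings down with the lever; locked, the sprung pad presses on the tile's top at jig x 0, y 15 mm with about 4 N.
- jar_blue: Bystander: closed glaze jar, white with a blue lid and band, 57 mm diameter, 62 mm high, origin under its centre. It stands on the jig's board, outside the channel, at jig x about -150, y -150 mm. Leave it alone.
- jar_green: Bystander: closed glaze jar, white with a green lid and band, 57 mm diameter, 62 mm high, origin under its centre. On the table at the robot's right. Leave it alone.
- jar_amber: Bystander: closed glaze jar, white with a brown lid and band, 57 mm diameter, 62 mm high, origin under its centre. On the table at the robot's right. Leave it alone.
- jar_dark: Bystander: closed glaze jar, white with a dark grey lid and band, 57 mm diameter, 62 mm high, origin under its centre. On the table at the robot's right. Leave it alone.
- tub: Bystander: open white plastic tub, 120 mm diameter at the rim, 115 mm high, origin under its centre, at the robot's left. Leave it alone.
- bowl: Bystander: grey clay bowl, 110 mm diameter, 55 mm high, origin under its centre, at the robot's left. Leave it alone.
- rib: Bystander: dark wooden shaping rib, a flat slab 100 x 45 x 8 mm lying on the jig's board at about jig x -165, y -50 mm, origin under its centre. Leave it alone.
Mind the look-alikes: they are no part of the job. There is more than one size of the tile; the job needs the smallest.

How it is judged:
On the way, in this order (a step that is already met when the one before it is completed fails the run):
1. the tile is home against the stop while the clamp is still open (y of tile in the frame of jig between -0.005 and 0.006 m and x of tile in the frame of jig between -0.009 and 0.009 m and angle between the x axis of tile and the x axis of jig, either way round below 0.1 rad and height (world z) of tile below 0.022 m and angle between tile's own z axis and vertical below 0.05 rad and value of joint lever below 0.6 rad), for 0.2 s.
2. the lever has snapped past its dead point into lock (value of joint lever above 1.6 rad), for 0.2 s.
At the end, for the whole second after the job is handed in: The lever is locked (above 1.6 rad), the pad presses on the tile with more than 1.5 N, and the tile lies flat and still, within 5 mm of its home place against the stop and square in its channel (y of tile in the frame of jig between -0.005 and 0.006 m and x of tile in the frame of jig between -0.009 and 0.009 m and angle between the x axis of tile and the x axis of jig, either way round below 0.1 rad and height (world z) of tile below 0.022 m and angle between tile's own z axis and vertical below 0.05 rad and value of joint lever above 1.6 rad and contact force between pad and tile above 1.5 N and linear speed of tile below 0.01 m/s); the robot touches nothing.
It fails at once if the tile is lifted or tipped (height (world z) of tile above 0.026 m or angle between tile's own z axis and vertical above 0.15 rad).
It fails at once if a bystander is moved more than 25 mm (distance of any of jar_blue, jar_green, jar_amber, jar_dark, tub, bowl, rib from where it was at the start of the episode above 0.025 m).
It also fails if it takes over 51 s, if anything falls off the work surface, if the arm or the gripper's body presses on something with over 40 N, if the wrist force passes 120 N, or if a joint passes its speed limit or range.

## Robot

A 6-joint arm with a two-finger parallel gripper is mounted at the origin on the work surface. World frame = base frame: x ahead of the robot, y to its left, z up, the work surface at z = 0. Lengths are in m, angles in rad, forces in N, time in s.
With the tool pointing down it reaches from about 0.325 to 0.9 m from the base axis. Payload 3.5 kg.
Tool frame: the origin (TCP) lies midway between the tips of the shut fingers; the grasp point (between the pads) lies 19 mm behind it (grip_depth is the z of the grasp point in the tool frame, in m); z points along the fingers, y is the direction in which the jaws open and shut (so a half turn about z gives the same grasp; the last joint's range is limited). The gripper opens to 85 mm and grips with 20 to 120 N. Pads are 22 mm wide; open, the fingers measure 114 mm over their backs; the gripper's body (76 mm by 85 mm) begins 54 mm behind the grasp point. The pads swing forward as they close: fully open they stand 13 mm farther back than shut.
Start: joints at [-1.281, 0.276, -0.026, 1.268, 0, 1.467], TCP at [0.239, -0.577, 0.231] pointing down, gripper open.
Joint ranges: [-3.12, 3.12], [-0.85, 1.88], [-1.08, 1.24], [-1.95, 2.15], [-1.57, 1.53], [-3.14, 3.14]. Speed limits (rad/s): [2.57, 2.57, 3.14, 3.14, 3.14, 3.14].

## Interface

Orientations are given as a rotation vector (axis times angle).
In Python, from bench import * gives the robot as it stands. The module is installed in compiled form; this text tells all that it offers.
- The arm moves only by the tool move_arm, never from a script. Its argument "series" is a list of rows, each a list of 7 numbers: the opening, from 0 (shut) to 1 (fully open), then the shift along the world's x, y, z in m, then the turn, a rotation vector about the world's x, y, z in degrees. In form: [[claw, dx, dy, dz, ax, ay, az], ...]. A call has 1 to 5 rows; each row shifts and turns the commanded pose from where the row before left it; what a row does not reach is not made up. A row lasts 1/10 s, in which the tool goes at most 50 mm and 8.59 degrees, less where a joint would pass 70% of its speed; a pose out of reach is approached as far as the arm can. A call is refused whole if a number of a shift passes 0.05 or a number of a turn 8.59, either way. A call with a gripper value outside its range is refused whole. The fingers move at their own pace and stop on an object; "newtons" is the grip in N (left out, the last holds). Time passes only in rows, so rows that do not move let the fingers close. It gives the time, the measured TCP pose, the force and the opening at its end, in the units of the state.
- get_obs(): the state, without advancing time (a new reading comes with each control period).
- capture(name): name is "scene" or "top" or "wrist"; returns (picture, depth): 420x560x3 uint8, red, green, blue; 420x560 float32, m along the optical axis (not along the pixel's ray), 0 where there is no reading.
- camera_info(name): a dict with "vertical_fov" (degrees; the focal length in pixels is half the picture's height over the tangent of half this angle, whatever the lens; pixels are square), "cx", "cy" (the principal point, pixels), "k1" (the pictures are not rectified: a ray, as slopes to the right and down, at radius r is drawn at 1 + k1 r^2 times it, then the intrinsics apply), "R" (3x3) and "t" (3): a world point X has camera coordinates R X + t; the wrist camera has in their place "tool_from_camera" (4x4, takes a point from camera to tool coordinates, whose origin is the TCP and whose axes are the flange's). Camera axes: x right, y down, z forward; pixel columns grow to the right and rows downward; lengths in m; the calibration is good to about 2 mm. A picture is of the moment at which its call begins: read the wrist's pose just before it. camera_info takes no time and is no camera call.
- sign_off(): hands the job in, once; it reports no verdict.
The state is a dict: "t": time; "joints": joint angles; "joint_vel": joint speeds; "joint_torque": joint torques, N m; "tcp_pos": TCP position; "ee_rot": TCP orientation; "contact_force": force on the tool from outside, world axes, zero at the start; "ft_torque": the same for the moment, N m; "gripper_width": opening from 0.0 (shut) to 1.0 (fully open).
Only numpy, scipy, OpenCV 4.12 (cv2) and the standard library are available. Lean on these libraries where they do the work, as an engineer would, in place of code of your own. Each camera call takes 0.05 s, during which the arm holds its last target.

## Working session

There is one attempt and no reset: what is moved stays moved. The work goes in short steps, Python scripts to look and compute and a tool call to move; the robot and the scene stay as the last step left them, time stands still between calls to the robot, and variables do not carry over. Pictures are saved under pics/ and viewed, and the job is handed in when it is done.

Besides the shell and the picture viewer there is one more tool, called after "Call:" by a JSON object that holds its "op" and its "data", one argument or row to a line. move_arm: Moves the arm, as the interface text tells. Its arguments: {"type":"object","properties":{"series":{"type":"array"},"newtons":{"type":"number"}},"required":["series"]}

```bash
mkdir -p pics; python3 - <<'E'
from bench import *
import cv2,numpy as np
print(get_obs())
for n in("scene","top","wrist"):
    p,d=capture(n); cv2.imwrite(f"pics/{n}0.png",p[:,:,::-1]); np.save(f"{n}0.npy",d); np.save(f"{n}0p.npy",p)
    print(n,camera_info(n))
E
```

```text
{'t': 0.0, 'joints': array([-1.28142492e+00,  2.77119728e-01, -2.78780066e-02,  1.26800373e+00,
       -2.26203100e-05,  1.46737965e+00]), 'joint_vel': array([-1.62138727e-04, -8.80691801e-05,  2.90850669e-04,  1.88770876e-03,
        8.90709179e-04,  2.30669939e-03]), 'joint_torque': array([-2.98193054e-04, -4.45513844e+01,  2.95199615e+01,  1.64195703e-02,
       -8.04586443e-05,  3.26755583e-06]), 'tcp_pos': array([ 0.23898061, -0.57666482,  0.2301693 ]), 'ee_rot': array([-3.07904918e+00, -6.12603448e-01,  3.56723151e-04]), 'contact_force': array([-0.486346  , -0.09394364, -0.22053509]), 'ft_torque': array([-0.01667715,  0.01459168,  0.00592921]), 'gripper_width': 0.9967164802794518}
scene {'vertical_fov': 48.56454824609352, 'cx': 271.99523536857737, 'cy': 205.9211770043815, 'k1': -0.001786205487946907, 'R': array([[ 0.21092015,  0.97749421, -0.00421506],
       [ 0.82836621, -0.18102783, -0.5301305 ],
       [-0.51896254,  0.1083236 , -0.84790559]]), 't': array([-0.12357393, -0.32765093,  1.74339097])}
top {'vertical_fov': 53.80679492985733, 'cx': 279.4534351317574, 'cy': 208.67412229292177, 'k1': -0.09118557360394158, 'R': array([[-0.00955672, -0.99973389,  0.02099573],
       [-0.99752108,  0.00806749, -0.06990431],
       [ 0.06971632, -0.02161174, -0.99733273]]), 't': array([-0.002315  ,  0.47234696,  1.10585825])}
wrist {'vertical_fov': 67.27560598810307, 'cx': 278.0885829587711, 'cy': 207.14287149969886, 'k1': 0.005499452616877217, 'tool_from_camera': array([[-1.48434983e-03, -9.63196963e-01, -2.68792499e-01,
         6.83422876e-02],
       [ 9.99998860e-01, -1.35526019e-03, -6.65813397e-04,
        -7.52647673e-04],
       [ 2.77025670e-04, -2.68793181e-01,  9.63197876e-01,
        -1.43580995e-01],
       [ 0.00000000e+00,  0.00000000e+00,  0.00000000e+00,
         1.00000000e+00]])}
```

View pics/top0.png

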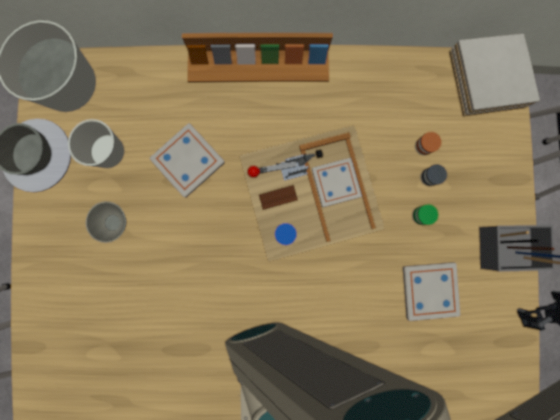

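View pics/scene0.png

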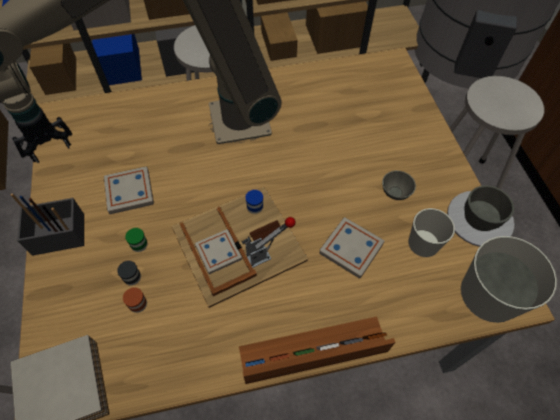

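The top view shows three tiles with blue dots: (337,183) in the jig's channel, (187,160) loose on the left and (432,291) loose on the right. The one in the channel between rails is the smallest and the one meant. I'll confirm that in a crop.

```bash
cat > h.py <<'E'
import cv2,numpy as np
from bench import *
def K(i):
    f=210/np.tan(np.radians(i["vertical_fov"])/2); return f
def rays(i,uv):
    f=K(i); uv=np.atleast_2d(np.array(uv,float))
    a=cv2.undistortPoints(uv[:,None,:],np.array([[f,0,i["cx"]],[0,f,i["cy"]],[0,0,1.]]),np.array([i["k1"],0,0,0,0.]))[:,0]
    return np.c_[a,np.ones(len(a))]
def plane(i,uv,z,R=None,t=None):
    R=i["R"] if R is None else R; t=i["t"] if t is None else t
    d=rays(i,uv)@R; c=-R.T@t
    s=(z-c[2])/d[:,2]; return c+d*s[:,None]
def proj(i,X):
    f=K(i); c=np.atleast_2d(X)@i["R"].T+i["t"]; a=c[:,:2]/c[:,2:]; r=(a**2).sum(1,keepdims=True)
    return a*(1+i["k1"]*r)*f+[i["cx"],i["cy"]]
E
python3 - <<'E'
from h import *
p=np.load("top0p.npy")[:,:,::-1]
c=p[115:270,230:395]; cv2.imwrite("pics/crop0.png",cv2.resize(c,None,fx=4.5,fy=3.8 if 0 else 3.8*0+3.7,interpolation=cv2.INTER_CUBIC)[:600,:800])
i=camera_info("top")
hsv=cv2.cvtColor(p,cv2.COLOR_BGR2HSV)
m=cv2.inRange(hsv,(98,90,60),(125,255,255))
n,l,s,ce=cv2.connectedComponentsWithStats(m)
for k in range(1,n):
    if s[k,4]>15: print("blue",ce[k],s[k,4],plane(i,ce[k],.038)[0].round(4))
m=cv2.inRange(hsv,(0,200,90),(5,255,255))
n,l,s,ce=cv2.connectedComponentsWithStats(m)
for k in range(1,n):
    if s[k,4]>30: print("red",ce[k],s[k,4],plane(i,ce[k],.14)[0].round(4))
E
```

```text
blue [317.62807018  53.11929825] 285 [ 0.9031 -0.1162  0.038 ]
blue [185.70833333 140.        ] 24 [0.6586 0.2452 0.038 ]
blue [166.5 157. ] 26 [0.6126 0.2966 0.038 ]
blue [204.         159.70833333] 24 [0.6042 0.1953 0.038 ]
blue [184.80769231 177.19230769] 26 [0.5573 0.2465 0.038 ]
blue [285.18571429 233.70571429] 350 [ 0.4042 -0.0206  0.038 ]
blue [444.  277.5] 26 [ 0.281  -0.4484  0.038 ]
blue [417.5        279.78571429] 28 [ 0.2766 -0.3745  0.038 ]
blue [446.         303.17391304] 23 [ 0.2119 -0.4524  0.038 ]
blue [419.11111111 305.51851852] 27 [ 0.2078 -0.3776  0.038 ]
red [253.06521739 171.23913043] 92 [0.5553 0.0594 0.14  ]
```

View pics/crop0.png

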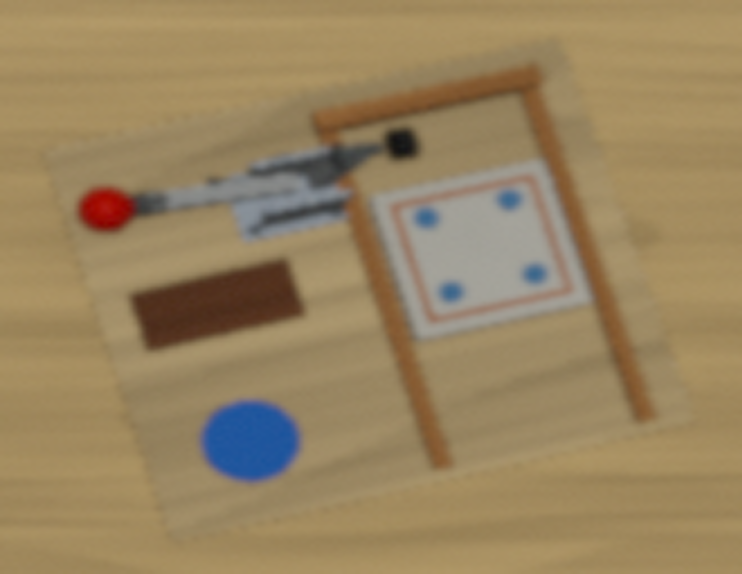

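The crop shows the channel tile (dots at crop (427,218), (510,200), (535,273) and (451,292)). It is the smallest of the three, lying between the rails and short of the stop. The red knob is at about px (253,171). Next I'll fit the jig pose from the known points.

```bash
python3 - <<'E'
from h import *
i=camera_info("top")
cr=np.array([[45,158],[565,42],[690,420],[172,540], [316,112],[541,66],[432,468],[653,420]],float)
uv=cr/[4.5,3.7]+[230,115]-0.4
J=np.array([[-235,90,18],[95,90,18],[95,-210,18],[-235,-210,18],[-71,70,40],[71,70,40],[-70,-210,28],[70,-210,28]])/1000.
kn=np.array([-.105-.12*np.sin(1.05),.015,.085+.12*np.cos(1.05)])
J=np.vstack([J,kn]); uv=np.vstack([uv,[253.07,171.24]])
W=np.vstack([plane(i,u,z) for u,z in zip(uv,J[:,2])])
def fit(J,W):
    a=J[:,:2]-J[:,:2].mean(0); b=W[:,:2]-W[:,:2].mean(0)
    th=np.arctan2((a[:,0]*b[:,1]-a[:,1]*b[:,0]).sum(),(a*b).sum())
    R=np.array([[np.cos(th),-np.sin(th)],[np.sin(th),np.cos(th)]])
    return th,R,W[:,:2].mean(0)-R@J[:,:2].mean(0)
th,R,t=fit(J,W); print(np.degrees(th),t); print(((W[:,:2]-t)@R-J[:,:2]).round(4)*1000)
# refine tile dots
dc=np.array([[427,218],[510,200],[535,273],[451,292]])/[4.5,3.7]+[230,115]-.4
P=plane(i,dc,.038); q=(P[:,:2]-t)@R; print("dots jig",q.round(4),q.mean(0))
tc=np.array([[370,197],[541,160],[592,302],[418,340]])/[4.5,3.7]+[230,115]-.4
P=plane(i,tc,.038); q=(P[:,:2]-t)@R; print("corners jig",q.round(4),q.mean(0))
# scene cam check
s=camera_info("scene")
f=lambda x:np.r_[t+R@np.array(x[:2]),x[2]]
print("scene knob",proj(s,f(kn)))
for x in J[:8]: print(proj(s,f(x)).round(1))
d=np.load("scene0p.npy")[:,:,::-1]; cv2.imwrite("pics/scrop.png",cv2.resize(d[170:310,160:320],None,fx=4,fy=4,interpolation=cv2.INTER_CUBIC))
hsv=cv2.cvtColor(d,cv2.COLOR_BGR2HSV); m=cv2.inRange(hsv,(0,200,90),(5,255,255)); n,l,st,ce=cv2.connectedComponentsWithStats(m); print([(ce[k],st[k,4]) for k in range(1,n) if st[k,4]>30])
E
```

```text
-75.24912217346245 [ 0.5945346  -0.14658156]
[[ 0.4 -8.3]
 [ 2.  -5.7]
 [-3.   1.9]
 [ 1.3  0.8]
 [ 1.9 -2.2]
 [ 0.7 -4. ]
 [-0.6 10.3]
 [-2.5  8.4]
 [-0.1 -1.3]]
dots jig [[-0.0257 -0.0243]
 [ 0.0262 -0.0245]
 [ 0.026  -0.0798]
 [-0.0265 -0.08  ]] [-2.91200386e-07 -5.21534609e-02]
corners jig [[-0.0545 -0.0006]
 [ 0.0526 -0.0009]
 [ 0.0533 -0.1091]
 [-0.055  -0.1084]] [-0.00091029 -0.05475419]
scene knob [[289.779237   221.66655251]]
[[307.7 258.2]]
[[207.5 305.5]]
[[171.  224.8]]
[[263.9 185.8]]
[[256.1 272.4]]
[[211.6 293.2]]
[[218.3 203.1]]
[[177.8 220.1]]
[(array([289.81132075, 220.96226415]), np.int32(53))]
```

View pics/scrop.png

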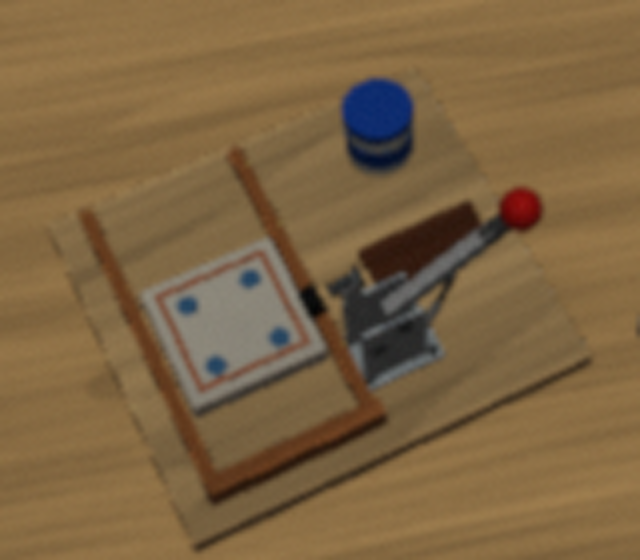

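Both views agree on the knob (predicted (289.8,221.7), seen (289.8,221.0) in the scene image). The rails end before the board edge, so I'll refine the fit with a closer wrist view. For that I'm rotating the tool so the camera sits on the jig's -y side.

Call:
{"op": "move_arm", "data": {
  "series": [
    [0.4,0.02,0.038,0.01,0,0,8.5],
    [0.4,0.02,0.038,0.01,0,0,8.5],
    [0.4,0.02,0.038,0.01,0,0,8.5],
    [0.4,0.02,0.038,0.01,0,0,8.5],
    [0.4,0.02,0.038,0.01,0,0,8.5]
  ]
}}

```text
t: 0.65
tcp_pos: [0.3396, -0.3856, 0.2814]
ee_rot: [-2.644, -1.695, -0.0]
contact_force: [1.0, 0.1, -0.3]
gripper_width: 0.399
```

Call:
{"op": "move_arm", "data": {
  "series": [
    [0.4,0.02,0.038,0.01,0,0,8.5],
    [0.4,0.02,0.038,0.01,0,0,8.5],
    [0.4,0.02,0.038,0.01,0,0,8.5],
    [0.4,0.02,0.038,0.01,0,0,8.5],
    [0.4,0.02,0.038,0.01,0,0,8.5]
  ]
}}

```text
t: 1.15
tcp_pos: [0.4395, -0.1956, 0.3315]
ee_rot: [-1.85, -2.539, -0.0]
contact_force: [0.9, -1.5, 0.5]
gripper_width: 0.4
```

Call:
{"op": "move_arm", "data": {
  "series": [
    [0.4,0.02,0.038,0.01,0,0,8.5],
    [0.4,0.02,0.038,0.01,0,0,8.5],
    [0.4,0,0,0,0,0,8.5],
    [0.4,0,0,0,0,0,8.5],
    [0.4,0,0,0,0,0,8.5]
  ]
}}

```text
t: 1.65
tcp_pos: [0.4793, -0.1206, 0.3511]
ee_rot: [-0.801, -3.037, 0.0]
contact_force: [-0.4, 0.1, -0.7]
gripper_width: 0.396
```

Call:
{"op": "move_arm", "data": {
  "series": [
    [0.4,0,0,0,0,0,8.5],
    [0.4,0,0,0,0,0,8.5],
    [0.4,0,0,0,0,0,8.5],
    [0.4,0,0,0,0,0,8.5],
    [0.4,0,0,0,0,0,8.5]
  ]
}}

```text
t: 2.15
tcp_pos: [0.479, -0.1213, 0.3509]
ee_rot: [0.352, -3.121, -0.001]
contact_force: [1.0, 0.3, -1.1]
gripper_width: 0.397
```

Call:
{"op": "move_arm", "data": {
  "series": [
    [0.4,0,0,0,0,0,2.2],
    [0.4,0,0,0,0,0,0],
    [0.4,0,0,0,0,0,0]
  ]
}}

```text
t: 2.45
tcp_pos: [0.479, -0.1213, 0.351]
ee_rot: [0.4, -3.115, -0.0]
contact_force: [0.3, 0.2, -0.0]
gripper_width: 0.401
```

```bash
python3 - <<'E'
from h import *
o=get_obs(); p,d=capture("wrist"); cv2.imwrite("pics/w1.png",p[:,:,::-1]); np.save("w1p.npy",p); np.save("w1d.npy",d); np.savez("w1o.npz",pos=o["tcp_pos"],rot=o["ee_rot"])
print(o["t"],o["tcp_pos"],o["ee_rot"],o["joints"],o["gripper_width"],o["contact_force"])
E
```

```text
2.45 [ 0.47904084 -0.1213427   0.35104807] [ 4.00446474e-01 -3.11546904e+00 -4.05772577e-04] [-3.78972597e-01  1.95885378e-03 -9.57093196e-02  1.47368489e+00
 -1.35743145e-05 -6.34640544e-01] 0.4005393460676313 [ 0.31752435  0.18764911 -0.03074581]
```

View pics/w1.png

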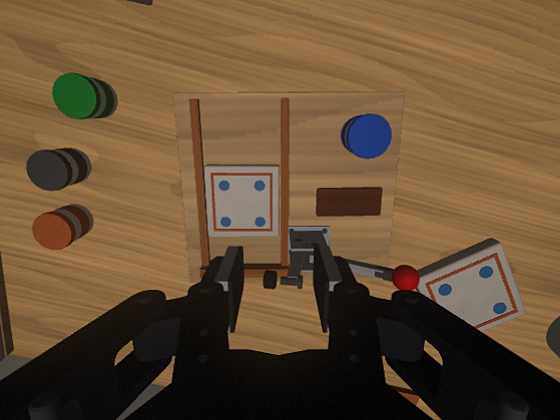

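The wrist view shows the jig at image centre, with the tile's top from (205,165) to (280,236). The stop is near row 268, the knob at (405,278) and the -y board corners at (175,93) and (405,96).

```bash
python3 - <<'E'
import cv2,numpy as np
p=np.load("w1p.npy")[:,:,::-1]
cv2.imwrite("pics/w1c.png",cv2.resize(p[85:290,165:425],None,fx=2.9,fy=2.9,interpolation=cv2.INTER_CUBIC))
E
```

```text
(no output)
```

View pics/w1c.png

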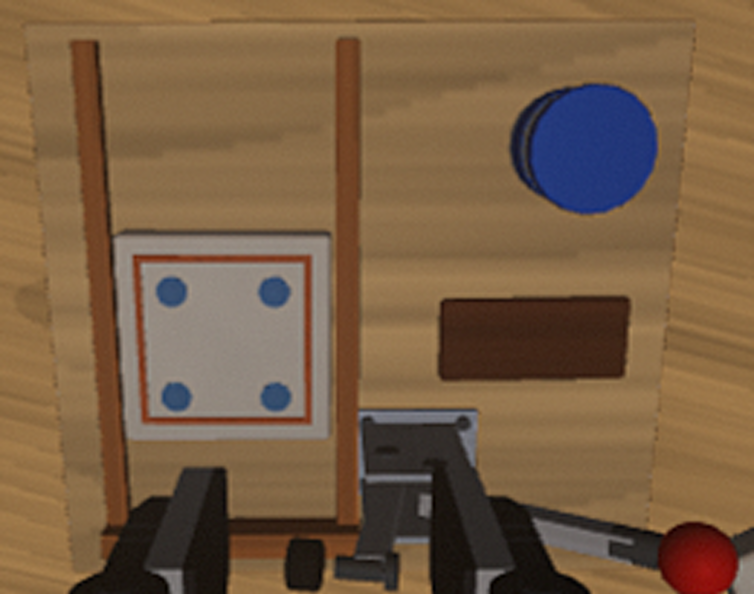

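```bash
python3 - <<'E'
from h import *
from scipy.spatial.transform import Rotation as Ro
from scipy.optimize import least_squares
i=camera_info("wrist"); o=np.load("w1o.npz")
T=np.eye(4); T[:3,:3]=Ro.from_rotvec(o["rot"]).as_matrix(); T[:3,3]=o["pos"]; M=T@i["tool_from_camera"]
Rc=M[:3,:3].T; tc=-Rc@M[:3,3]
W=lambda c,z: plane(i,np.atleast_2d(c)/2.9+[165,85]-.33,z,Rc,tc)[:,:2]
# (pix, z, jigx or None, jigy or None)
obs=[((26,27),.018,.095,-.21),((693,23),.018,-.235,-.21),((240,535),.04,None,.055),((330,535),.04,None,.055),((240,519),.018,None,.055),
((99,60),.028,.058,None),((112,230),.028,.058,None),((337,60),.028,-.058,None),((337,500),.028,-.058,None),((698,561),.1447,-.2091,.015),((72,60),.028,.07,None),((358,60),.028,-.07,None),((648,520),.018,-.235,None)]
ws=[W(c,z)[0] for c,z,_,_ in obs]
def f(p):
    c,s=np.cos(p[0]),np.sin(p[0]); R=np.array([[c,-s],[s,c]]); r=[]
    for w,(a,z,x,y) in zip(ws,obs):
        q=R.T@(w-p[1:])
        if x is not None:r.append(q[0]-x)
        if y is not None:r.append(q[1]-y)
    return np.array(r)
r=least_squares(f,[np.radians(-75.2),.595,-.147]); print(np.degrees(r.x[0]),r.x[1:],(r.fun*1000).round(1))
c,s=np.cos(r.x[0]),np.sin(r.x[0]); R=np.array([[c,-s],[s,c]]); t=r.x[1:]
np.savez("jig.npz",R=R,t=t)
print("tile corners",((W([(115,234),(330,234),(328,440),(128,440)],.038)-t)@R*1000).round(1))
print("dots",((W([(172,291),(275,291),(275,397),(176,397)],.038)-t)@R*1000).round(1))
print("knob world",t+R@[-.2091,.015])
for n,q in dict(pre=(0,-.16),home=(0,-.066),knobpre=(-.27,.015)).items(): print(n,t+R@np.array(q))
print("unit jx,jy world",R[:,0],R[:,1])
E
```

```text
-75.09082975606954 [ 0.59575276 -0.14515747] [-0.9  0.6  1.9  0.7 -0.8 -0.5  0.3 -1.  -1.4 -0.4  0.4 -0.4 -0.3  0.1
  1.4  0.3]
tile corners [[  52.8 -110.4]
 [ -54.5 -109.7]
 [ -52.8    0. ]
 [  53.5   -0.7]]
dots [[ 25.9 -81.2]
 [-26.4 -80.9]
 [-25.2 -24.2]
 [ 26.8 -24.6]]
knob world [0.55644897 0.06076247]
pre [ 0.44113917 -0.18632346]
home [ 0.53197465 -0.16213844]
knobpre [0.54078017 0.11961227]
unit jx,jy world [ 0.25728746 -0.96633491] [0.96633491 0.25728746]
```

Jig pose: (0.5958, -0.1452), yaw -75.1°, with residuals of 2 mm or less. The tile centre is at jig y ≈ -54, so it needs a push of about 54 mm. I'm lowering behind the tile.

Call:
{"op": "move_arm", "data": {
  "series": [
    [0.4,-0.019,-0.0325,-0.02,0,0,0],
    [0.4,-0.019,-0.0325,-0.02,0,0,0],
    [0.4,0,0,-0.049,0,0,0],
    [0.4,0,0,-0.049,0,0,0],
    [0.4,0,0,-0.049,0,0,0]
  ]
}}

```text
t: 3.0
tcp_pos: [0.4412, -0.187, 0.1632]
ee_rot: [-0.399, 3.115, -0.002]
contact_force: [1.3, -0.6, -0.0]
gripper_width: 0.401
```

Call:
{"op": "move_arm", "data": {
  "series": [
    [0.4,0,0,-0.045,0,0,0],
    [0.4,0,0,-0.045,0,0,0],
    [0.4,0,0,-0.035,0,0,0],
    [0.4,0,0,-0.013,0,0,0],
    [0.4,0,0,0,0,0,0]
  ]
}}

```text
t: 3.5
tcp_pos: [0.4388, -0.185, 0.0238]
ee_rot: [0.401, -3.111, -0.006]
contact_force: [0.4, 0.3, -0.3]
gripper_width: 0.399
```

```bash
python3 - <<'E'
from h import *
o=get_obs(); p,d=capture("wrist"); cv2.imwrite("pics/w2.png",p[:,:,::-1])
p,d=capture("scene"); cv2.imwrite("pics/s2.png",cv2.resize(p[150:330,140:340,::-1],None,fx=3,fy=3))
j=np.load("jig.npz"); print(o["t"],o["tcp_pos"],(o["tcp_pos"][:2]-j["t"])@j["R"],o["contact_force"])
E
```

```text
3.5 [ 0.43881923 -0.18500734  0.0238176 ] [-0.0018687  -0.16190322] [ 0.40659338  0.25888152 -0.26287909]
```

View pics/w2.png

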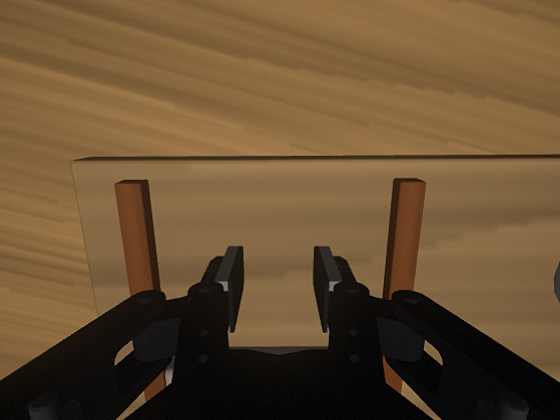

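View pics/s2.png

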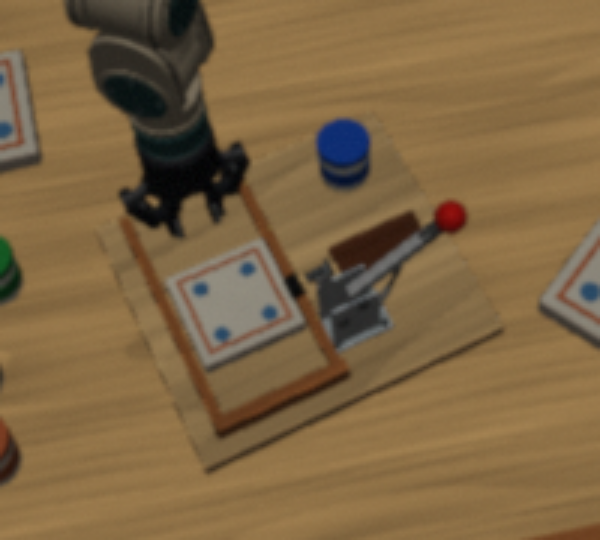

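The fingers straddle the channel centre behind the tile, with clearance to both rails. Advancing along jig +y.

Call:
{"op": "move_arm", "data": {
  "series": [
    [0.4,0.0097,0.0026,0,0,0,0],
    [0.4,0.0097,0.0026,0,0,0,0],
    [0.4,0.0097,0.0026,0,0,0,0],
    [0.4,0.0077,0.0021,0,0,0,0],
    [0.4,0.0058,0.0015,0,0,0,0]
  ]
}}

```text
t: 4.1
tcp_pos: [0.4838, -0.1751, 0.0266]
ee_rot: [0.402, -3.113, 0.002]
contact_force: [-5.1, -2.0, 2.8]
gripper_width: 0.398
```

Call:
{"op": "move_arm", "data": {
  "series": [
    [0.4,0.0058,0.0015,0,0,0,0],
    [0.4,0.0058,0.0015,0,0,0,0],
    [0.4,0.0058,0.0015,0,0,0,0],
    [0.4,0.0058,0.0015,0,0,0,0],
    [0.4,0.0058,0.0015,0,0,0,0]
  ]
}}

```text
t: 4.6
tcp_pos: [0.5132, -0.1672, 0.0261]
ee_rot: [0.402, -3.116, -0.001]
contact_force: [-2.8, -0.7, 1.5]
gripper_width: 0.401
```

```bash
python3 - <<'E'
from h import *
o=get_obs(); j=np.load("jig.npz"); print(o["t"],o["tcp_pos"],(o["tcp_pos"][:2]-j["t"])@j["R"],o["contact_force"])
p,d=capture("scene"); cv2.imwrite("pics/s3.png",cv2.resize(p[150:330,140:340,::-1],None,fx=3,fy=3))
E
```

```text
4.6 [ 0.51315896 -0.16720561  0.02610618] [ 5.55414280e-05 -8.54859767e-02] [-2.80499912 -0.72639642  1.47898576]
```

View pics/s3.png

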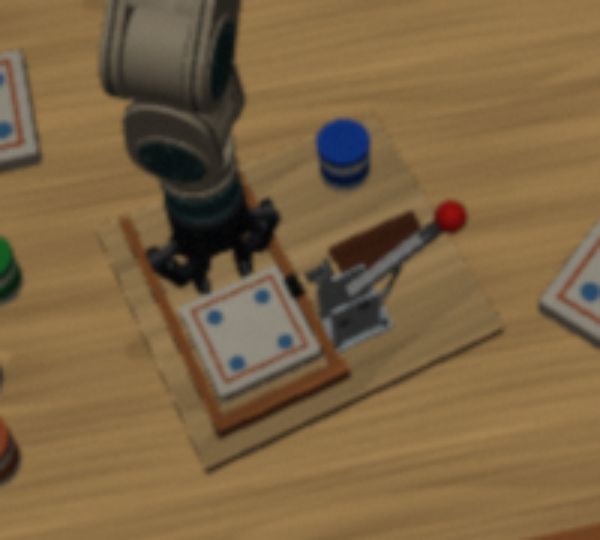

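The tile is sliding flat with about 3 N. Going on, more slowly towards the end.

Call:
{"op": "move_arm", "data": {
  "series": [
    [0.4,0.0048,0.0013,0,0,0,0],
    [0.4,0.0048,0.0013,0,0,0,0],
    [0.4,0.0029,0.0008,0,0,0,0],
    [0.4,0.0019,0.0005,0,0,0,0]
  ]
}}

```text
t: 5.05
tcp_pos: [0.5276, -0.1635, 0.0262]
ee_rot: [-0.402, 3.116, 0.0]
contact_force: [-3.4, -0.6, 1.3]
gripper_width: 0.399
```

Call:
{"op": "move_arm", "data": {
  "series": [
    [0.4,0.0019,0.0005,0,0,0,0],
    [0.4,0.0019,0.0005,0,0,0,0]
  ]
}}

```text
t: 5.25
tcp_pos: [0.53, -0.1628, 0.0262]
ee_rot: [0.401, -3.113, 0.001]
contact_force: [-7.8, -2.6, 5.5]
gripper_width: 0.4
```

Call:
{"op": "move_arm", "data": {
  "series": [
    [0.4,0.0019,0.0005,0,0,0,0],
    [0.4,0,0,0,0,0,0]
  ]
}}

```text
t: 5.45
tcp_pos: [0.53, -0.1628, 0.0262]
ee_rot: [0.4, -3.109, 0.002]
contact_force: [-9.6, -3.6, 7.0]
gripper_width: 0.397
```

```bash
python3 - <<'E'
from h import *
o=get_obs(); j=np.load("jig.npz"); print(o["t"],o["tcp_pos"],(o["tcp_pos"][:2]-j["t"])@j["R"],o["contact_force"])
p,d=capture("scene"); cv2.imwrite("pics/s4.png",cv2.resize(p[190:310,170:310,::-1],None,fx=5,fy=5,interpolation=cv2.INTER_CUBIC))
E
```

```text
5.45 [ 0.52998091 -0.16279326  0.02622075] [ 0.0001198 -0.0680951] [-9.60626346 -3.60717932  6.99743016]
```

View pics/s4.png

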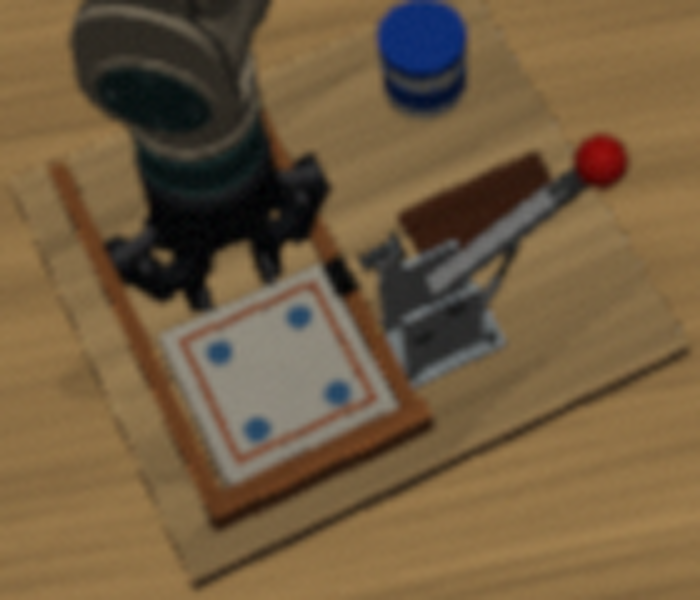

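The force rose to about 10 N and the tool stopped moving at y = -68 mm. In the picture the tile's far edge lies along the stop, so it is home. Backing off along -y, then up.

Call:
{"op": "move_arm", "data": {
  "series": [
    [0.4,-0.0097,-0.0026,0,0,0,0],
    [0.4,-0.0193,-0.0051,0,0,0,0],
    [0.4,-0.029,-0.0077,0,0,0,0],
    [0,0,0,0.045,0,0,0],
    [0,0,0,0.049,0,0,0]
  ]
}}

```text
t: 6.0
tcp_pos: [0.472, -0.176, 0.1188]
ee_rot: [0.4, -3.113, -0.007]
contact_force: [1.6, -0.7, 0.0]
gripper_width: 0.067
```

Call:
{"op": "move_arm", "data": {
  "series": [
    [0,0,0,0.049,0,0,0],
    [0,0,0,0.049,0,0,-8.5],
    [0,0,0,0.049,0,0,-8.5],
    [0,0,0,0.049,0,0,-8.5],
    [0,0,0,0.03,0,0,-8.5]
  ]
}}

```text
t: 6.5
tcp_pos: [0.477, -0.1779, 0.3515]
ee_rot: [0.534, 3.087, -0.002]
contact_force: [-0.2, -0.6, -0.4]
gripper_width: -0.0
```

```bash
python3 - <<'E'
from h import *
o=get_obs(); j=np.load("jig.npz"); print(o["t"],o["tcp_pos"],(o["tcp_pos"][:2]-j["t"])@j["R"],o["contact_force"],o["joints"])
i=camera_info("top")
p,d=capture("top"); c=p[:,:,::-1]; hsv=cv2.cvtColor(c,cv2.COLOR_BGR2HSV)
m=cv2.inRange(hsv,(98,80,60),(125,255,255)); n,l,s,ce=cv2.connectedComponentsWithStats(m)
for k in range(1,n):
    if 8<s[k,4]<60: print(ce[k],((plane(i,ce[k],.038)[0,:2]-j["t"])@j["R"]*1000).round(1))
cv2.imwrite("pics/t5.png",cv2.resize(c[110:270,230:400],None,fx=3.7,fy=3.7,interpolation=cv2.INTER_CUBIC))
p,d=capture("scene"); cv2.imwrite("pics/s5.png",cv2.resize(p[190:310,170:310,::-1],None,fx=5,fy=5,interpolation=cv2.INTER_CUBIC))
E
```

```text
6.5 [ 0.47700204 -0.17794107  0.3514711 ] [ 0.00112686 -0.12318777] [-0.2226613  -0.59867588 -0.3813159 ] [-0.48518049  0.02238537 -0.07417281  1.46523466  0.00190067 -0.14255581]
[185.7037037  139.77777778] [-360.9  161.8]
[337.18181818 149.81818182] [26.5 27.5]
[166.60714286 156.82142857] [-422.2  130.4]
[204.         159.89285714] [-326.9   95.2]
[342.5 169.5] [ 25.4 -28. ]
[324.38461538 174.61538462] [-25.8 -28.5]
[184.5862069  177.27586207] [-389.    63.5]
```

View pics/t5.png

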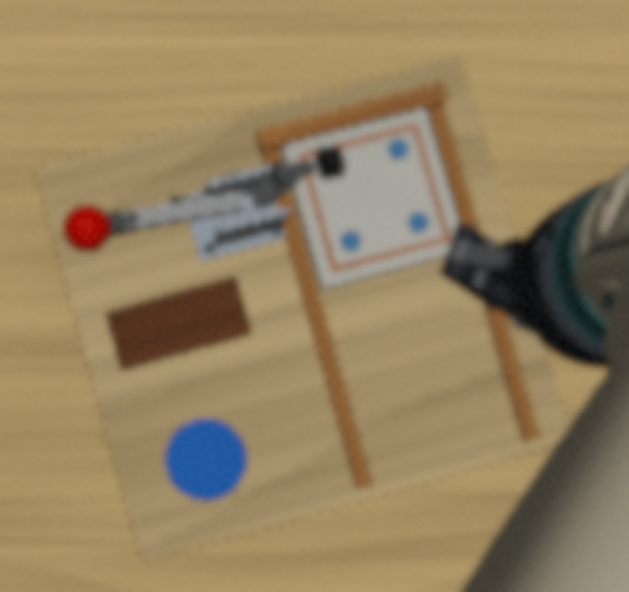

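View pics/s5.png

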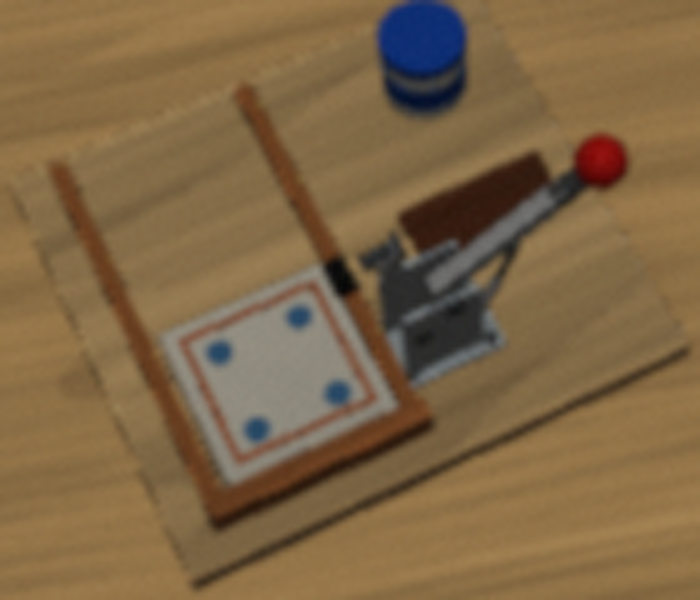

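The tile's dots average jig (0, -0.4) mm and the lever is still open, so step 1 is done. Now I'm turning the closed fingers and going to the knob's -x side. The tool will be tilted 30° so the finger edge faces along the knob's path.

Call:
{"op": "move_arm", "data": {
  "series": [
    [0,0.0073,0.0396,0,0,0,-8],
    [0,0.0073,0.0396,0,0,0,-8],
    [0,0.0073,0.0396,0,0,0,-8],
    [0,0.0073,0.0396,0,0,0,-8],
    [0,0.0073,0.0396,0,0,0,-8]
  ]
}}

```text
t: 7.1
tcp_pos: [0.5117, 0.0223, 0.3454]
ee_rot: [-1.559, -2.727, -0.002]
contact_force: [0.4, -0.3, 0.1]
gripper_width: 0.001
```

Call:
{"op": "move_arm", "data": {
  "series": [
    [0,0.0073,0.0396,0,0,0,-8],
    [0,0.0073,0.0396,0,0,0,-8],
    [0,0.0073,0.0396,0,-7.25,-1.93,0],
    [0,0,0,0,-7.25,-1.93,0],
    [0,0,0,0,-7.25,-1.93,0]
  ]
}}

```text
t: 7.6
tcp_pos: [0.5338, 0.1409, 0.346]
ee_rot: [1.71, 2.225, -0.34]
contact_force: [0.0, -1.1, -0.6]
gripper_width: -0.001
```

Call:
{"op": "move_arm", "data": {
  "series": [
    [0,0,0,0,-7.25,-1.93,0],
    [0,0,0,0,0,0,0],
    [0,0,0,0,0,0,0]
  ]
}}

```text
t: 7.9
tcp_pos: [0.5329, 0.1399, 0.3449]
ee_rot: [1.643, 2.136, -0.439]
contact_force: [-0.7, 0.3, 0.6]
gripper_width: -0.001
```

```bash
cat > st.py <<'E'
from h import *
from scipy.spatial.transform import Rotation as Ro
def st():
    o=get_obs(); j=np.load("jig.npz"); R=j["R"]
    T=Ro.from_rotvec(o["ee_rot"]).as_matrix(); A=np.eye(3); A[:2,:2]=R
    print("t",o["t"],"world",o["tcp_pos"].round(4),"jig",((o["tcp_pos"][:2]-j["t"])@R*1000).round(1),"F",o["contact_force"].round(1),"\ntool x,y,z in jig\n",(A.T@T).T.round(3),o["joints"].round(2))
    return o,j
E
python3 - <<'E'
from st import *
o,j=st()
h,n,d=.015,np.array([.866,.5]),np.array([.5,-.866])
W=lambda q:np.r_[j["t"]+j["R"]@[q[0],h],q[1]]
pts=[np.array([-.251,.1116])]
for th in np.linspace(0,1.3,14):
    l=1.05-th; k=np.array([-.105-.12*np.sin(l),.085+.12*np.cos(l)]); pts.append(k-.028*n+.005*d)
w=np.array([W(p) for p in pts]); print((w[0]-o["tcp_pos"]).round(4)); print(np.c_[w,np.vstack([[0]*3,np.diff(w,axis=0)])].round(4))
p,_=capture("scene"); cv2.imwrite("pics/s6.png",cv2.resize(p[130:330,150:380,::-1],None,fx=3,fy=3))
E
```

```text
t 7.9 world [0.5329 0.1399 0.3449] jig [-291.7   12.7] F [-0.7  0.3  0.6] 
tool x,y,z in jig
 [[-0.867  0.    -0.498]
 [ 0.     1.    -0.001]
 [ 0.498 -0.001 -0.867]] [ 0.4   0.16 -0.01  1.48 -0.52  1.73]
[ 0.0127 -0.0387 -0.2333]
[[ 0.5457  0.1013  0.1116  0.      0.      0.    ]
 [ 0.5509  0.0818  0.1264  0.0052 -0.0195  0.0148]
 [ 0.5525  0.0755  0.1365  0.0017 -0.0063  0.0101]
 [ 0.5544  0.0683  0.1459  0.0019 -0.0072  0.0094]
 [ 0.5566  0.0602  0.1545  0.0022 -0.0081  0.0086]
 [ 0.559   0.0514  0.1622  0.0024 -0.0089  0.0077]
 [ 0.5615  0.0418  0.169   0.0025 -0.0096  0.0068]
 [ 0.5642  0.0316  0.1747  0.0027 -0.0102  0.0058]
 [ 0.5671  0.0209  0.1794  0.0028 -0.0107  0.0047]
 [ 0.57    0.0099  0.1829  0.0029 -0.0111  0.0035]
 [ 0.573  -0.0015  0.1853  0.003  -0.0114  0.0024]
 [ 0.5761 -0.013   0.1865  0.0031 -0.0115  0.0012]
 [ 0.5792 -0.0246  0.1865  0.0031 -0.0116  0.    ]
 [ 0.5823 -0.0361  0.1853  0.0031 -0.0115 -0.0012]
 [ 0.5853 -0.0475  0.1829  0.003  -0.0114 -0.0024]]
```

View pics/s6.png

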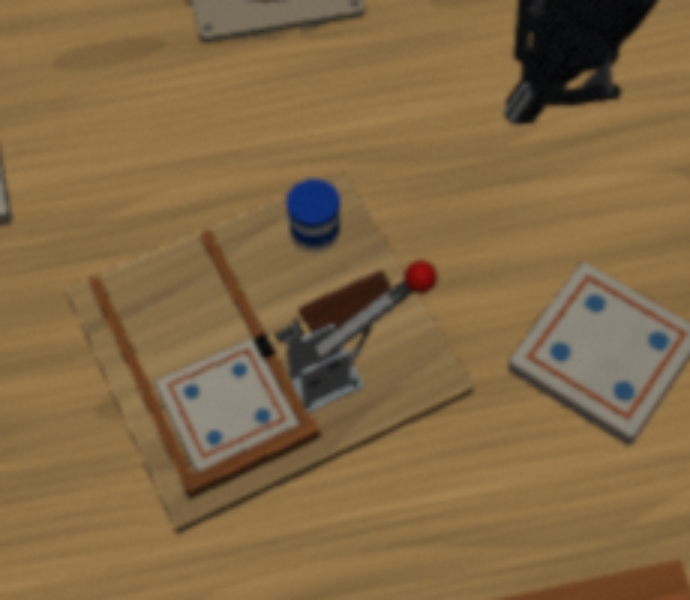

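Call:
{"op": "move_arm", "data": {
  "series": [
    [0,0.0026,0,-0.048,0,0,0],
    [0,0.0026,0,-0.048,0,0,0],
    [0,0.0026,-0.01,-0.048,0,0,0],
    [0,0.0026,-0.014,-0.048,0,0,0],
    [0,0.0023,-0.0147,-0.0413,0,0,0]
  ]
}}

```text
t: 8.45
tcp_pos: [0.5464, 0.0988, 0.1116]
ee_rot: [1.647, 2.132, -0.437]
contact_force: [0.5, 0.1, -0.8]
gripper_width: -0.001
```

Call:
{"op": "move_arm", "data": {
  "series": [
    [0,0,0,0,0,0,0]
  ]
}}

```text
t: 8.55
tcp_pos: [0.5413, 0.0964, 0.1077]
ee_rot: [1.649, 2.136, -0.452]
contact_force: [-1.2, -1.5, 0.0]
gripper_width: -0.002
```

```bash
python3 - <<'E'
from st import *
st()
p,_=capture("scene"); cv2.imwrite("pics/s7.png",cv2.resize(p[170:310,190:340,::-1],None,fx=4,fy=4,interpolation=cv2.INTER_CUBIC))
p,_=capture("wrist"); cv2.imwrite("pics/w7.png",p[:,:,::-1])
E
```

```text
t 8.55 world [0.5413 0.0964 0.1077] jig [-247.5    9.5] F [-1.2 -1.5  0. ] 
tool x,y,z in jig
 [[-0.867  0.001 -0.499]
 [ 0.007  1.    -0.01 ]
 [ 0.499 -0.012 -0.867]] [ 0.32  0.31 -0.35  0.96 -0.52  1.65]
```

View pics/s7.png

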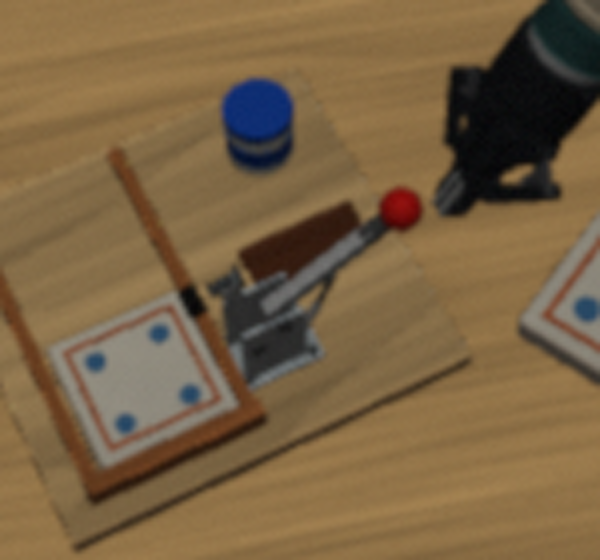

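View pics/w7.png

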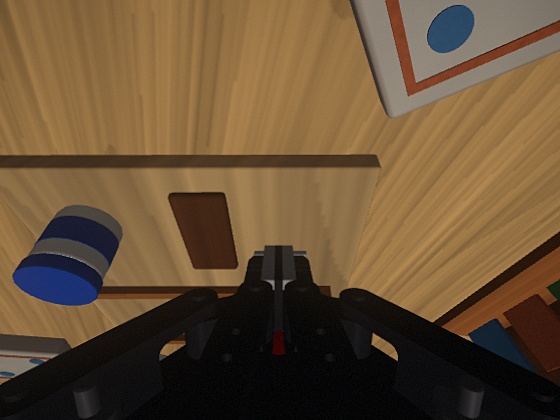

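The finger edges face the knob, which shows through the finger gap at wrist px (279,343). The reading is about 5 mm off in jig y, so I'll correct and settle.

Call:
{"op": "move_arm", "data": {
  "series": [
    [0,0.002,0.001,0.002,0,0,0],
    [0,0,0,0,0,0,0]
  ]
}}

```text
t: 8.85
tcp_pos: [0.5512, 0.1027, 0.1186]
ee_rot: [1.644, 2.129, -0.43]
contact_force: [1.0, 0.4, 0.3]
gripper_width: 0.001
```

```bash
python3 - <<'E'
from st import *
st()
E
```

```text
t 8.85 world [0.5512 0.1027 0.1186] jig [-251.    20.7] F [1.  0.4 0.3] 
tool x,y,z in jig
 [[-0.866  0.006 -0.5  ]
 [ 0.002  1.     0.009]
 [ 0.5    0.006 -0.866]] [ 0.33  0.3  -0.33  0.97 -0.52  1.65]
```

Call:
{"op": "move_arm", "data": {
  "series": [
    [0,0,0,0,0,0,0],
    [0,0,0,0,0,0,0],
    [0,0,0,0,0,0,0],
    [0,0,0,0,0,0,0]
  ]
}}

```text
t: 9.25
tcp_pos: [0.5479, 0.1016, 0.1152]
ee_rot: [1.643, 2.132, -0.439]
contact_force: [0.1, -0.2, -0.5]
gripper_width: 0.0
```

```bash
python3 - <<'E'
from st import *
st()
E
```

```text
t 9.25 world [0.5479 0.1016 0.1152] jig [-250.8   17.3] F [ 0.1 -0.2 -0.5] 
tool x,y,z in jig
 [[-0.866  0.003 -0.5  ]
 [ 0.002  1.     0.001]
 [ 0.5    0.    -0.866]] [ 0.33  0.31 -0.34  0.97 -0.52  1.65]
```

Call:
{"op": "move_arm", "data": {
  "series": [
    [0,0.001,-0.007,0.004,0,0,0],
    [0,0.001,-0.007,0.004,0,0,0],
    [0,0.001,-0.006,0.004,0,0,0],
    [0,0.0017,-0.0063,0.01,0,0,0],
    [0,0,0,0,0,0,0]
  ]
}}

```text
t: 9.75
tcp_pos: [0.5528, 0.0752, 0.1379]
ee_rot: [1.646, 2.133, -0.436]
contact_force: [-0.5, 4.6, -3.0]
gripper_width: -0.002
```

```bash
python3 - <<'E'
from st import *
st()
p,_=capture("scene"); cv2.imwrite("pics/s8.png",cv2.resize(p[170:310,190:340,::-1],None,fx=4,fy=4,interpolation=cv2.INTER_CUBIC))
E
```

```text
t 9.75 world [0.5528 0.0752 0.1379] jig [-224.    15.2] F [-0.5  4.6 -3. ] 
tool x,y,z in jig
 [[-0.867  0.004 -0.498]
 [ 0.003  1.     0.002]
 [ 0.498  0.001 -0.867]] [ 0.28  0.27 -0.34  0.98 -0.52  1.6 ]
```

View pics/s8.png

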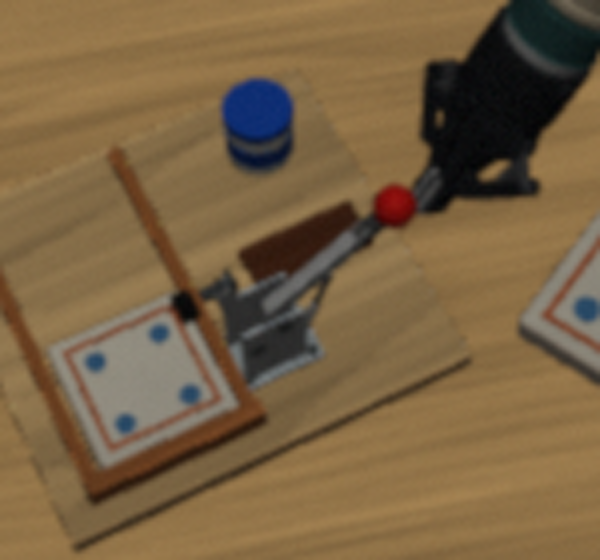

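The knob is in contact (about 5 N) and has started to move, sitting at crop (394,206). Following the arc.

Call:
{"op": "move_arm", "data": {
  "series": [
    [0,0.0019,-0.0072,0.0094,0,0,0],
    [0,0.0022,-0.0081,0.0086,0,0,0],
    [0,0.0024,-0.0089,0.0077,0,0,0],
    [0,0.0025,-0.0096,0.0068,0,0,0]
  ]
}}

```text
t: 10.2
tcp_pos: [0.5612, 0.045, 0.1696]
ee_rot: [1.644, 2.141, -0.431]
contact_force: [-3.8, 12.5, 4.3]
gripper_width: 0.0
```

```bash
python3 - <<'E'
from st import *
st()
p,_=capture("scene"); cv2.imwrite("pics/s9.png",cv2.resize(p[170:310,190:340,::-1],None,fx=4,fy=4,interpolation=cv2.INTER_CUBIC))
E
```

```text
t 10.2 world [0.5612 0.045  0.1696] jig [-192.7   15.5] F [-3.8 12.5  4.3] 
tool x,y,z in jig
 [[-0.87   0.    -0.493]
 [-0.001  1.     0.002]
 [ 0.493  0.002 -0.87 ]] [ 0.22  0.22 -0.32  1.01 -0.51  1.52]
```

View pics/s9.png

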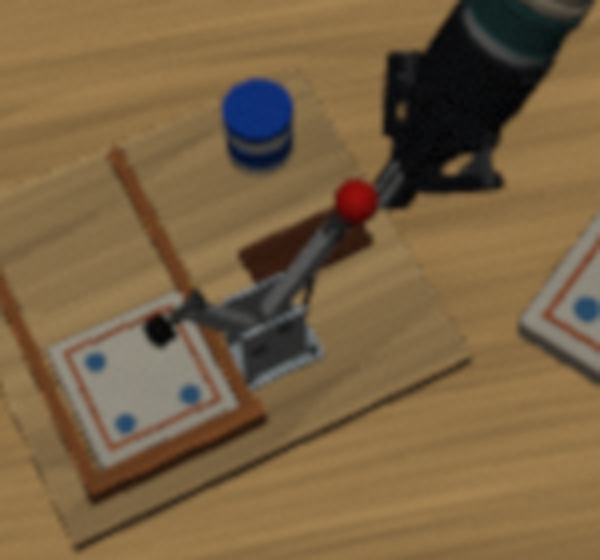

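The lever is following at about 13 N, and the pad arm is swinging down over the tile. Continuing.

Call:
{"op": "move_arm", "data": {
  "series": [
    [0,0.0027,-0.0102,0.0058,0,0,0],
    [0,0.0028,-0.0107,0.0047,0,0,0],
    [0,0.0029,-0.0111,0.0035,0,0,0],
    [0,0.003,-0.0114,0.0024,0,0,0]
  ]
}}

```text
t: 10.65
tcp_pos: [0.5727, -0.0006, 0.1858]
ee_rot: [1.643, 2.136, -0.436]
contact_force: [-3.1, 6.5, 1.4]
gripper_width: 0.0
```

```bash
python3 - <<'E'
from st import *
st()
p,_=capture("scene"); cv2.imwrite("pics/s10.png",cv2.resize(p[170:310,190:340,::-1],None,fx=4,fy=4,interpolation=cv2.INTER_CUBIC))
E
```

```text
t 10.65 world [ 0.5727 -0.0006  0.1858] jig [-145.6   14.9] F [-3.1  6.5  1.4] 
tool x,y,z in jig
 [[-0.868  0.001 -0.497]
 [ 0.     1.     0.001]
 [ 0.497  0.001 -0.868]] [ 0.14  0.2  -0.31  0.99 -0.52  1.43]
```

View pics/s10.png

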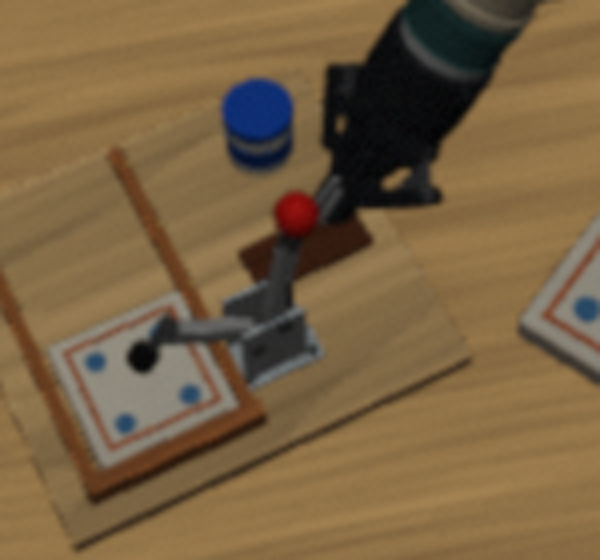

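Still following at 7 N. Now over the dead point.

Call:
{"op": "move_arm", "data": {
  "series": [
    [0,0.0031,-0.0115,0.001,0,0,0],
    [0,0.0031,-0.0116,0,0,0,0],
    [0,0.0031,-0.0115,0,0,0,0],
    [0,0.003,-0.0114,-0.001,0,0,0],
    [0,0,0,0,0,0,0]
  ]
}}

```text
t: 11.2
tcp_pos: [0.5856, -0.0501, 0.1861]
ee_rot: [1.645, 2.129, -0.441]
contact_force: [0.1, 0.3, 0.3]
gripper_width: -0.0
```

```bash
python3 - <<'E'
from st import *
st()
p,_=capture("scene"); cv2.imwrite("pics/s11.png",cv2.resize(p[170:310,190:340,::-1],None,fx=4,fy=4,interpolation=cv2.INTER_CUBIC))
E
```

```text
t 11.2 world [ 0.5856 -0.0501  0.1861] jig [-94.5  14.7] F [0.1 0.3 0.3] 
tool x,y,z in jig
 [[-0.865  0.005 -0.502]
 [ 0.005  1.     0.002]
 [ 0.502 -0.001 -0.865]] [ 0.05  0.19 -0.32  0.94 -0.51  1.33]
```

View pics/s11.png

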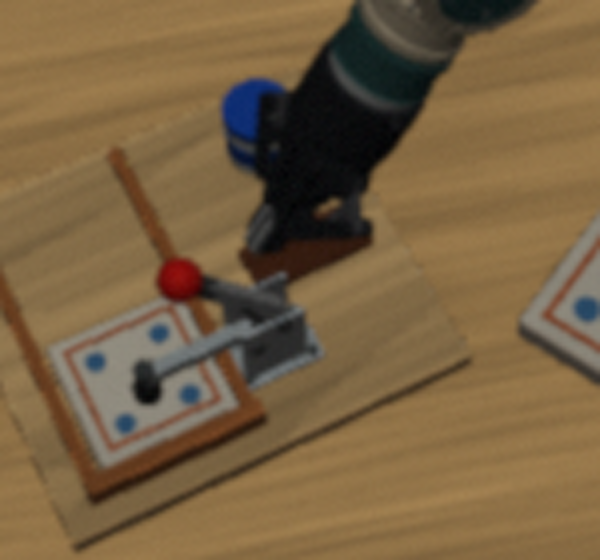

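The lever has snapped over: the knob is now at crop (180,280), the pad is on the tile and the contact force is zero. Backing off to -x and up.

Call:
{"op": "move_arm", "data": {
  "series": [
    [0,-0.006,0.024,0.012,0,0,0],
    [0,-0.008,0.034,0.03,0,0,0],
    [0,-0.008,0.034,0.03,0,0,0],
    [0,-0.008,0.034,0.03,0,0,0],
    [0,-0.008,0.034,0.03,0,0,0]
  ]
}}

```text
t: 11.75
tcp_pos: [0.5469, 0.113, 0.3194]
ee_rot: [1.643, 2.131, -0.439]
contact_force: [1.5, 0.2, -0.3]
gripper_width: -0.001
```

Call:
{"op": "move_arm", "data": {
  "series": [
    [0,-0.01,0.03,0.02,0,0,0],
    [0,0,0,0,0,0,0],
    [0,0,0,0,0,0,0],
    [0,0,0,0,0,0,0],
    [0,0,0,0,0,0,0]
  ]
}}

```text
t: 12.25
tcp_pos: [0.5369, 0.1406, 0.3366]
ee_rot: [1.645, 2.132, -0.443]
contact_force: [-0.1, -0.4, -0.3]
gripper_width: -0.001
```

```bash
python3 - <<'E'
from st import *
o,j=st()
i=camera_info("top"); R,t=j["R"],j["t"]
p,d=capture("top"); c=p[:,:,::-1]; hsv=cv2.cvtColor(c,cv2.COLOR_BGR2HSV)
m=cv2.inRange(hsv,(98,80,60),(125,255,255)); n,l,s,ce=cv2.connectedComponentsWithStats(m)
for k in range(1,n):
    if 8<s[k,4]<400: print(ce[k],s[k,4],((plane(i,ce[k],.038)[0,:2]-t)@R*1000).round(1))
for nm in ("top","scene"):
    p,_=capture(nm); i=camera_info(nm); h=cv2.cvtColor(p[:,:,::-1],cv2.COLOR_BGR2HSV)
    m=cv2.inRange(h,(0,200,90),(5,255,255)); n,l,s,ce=cv2.connectedComponentsWithStats(m)
    print(nm,[ce[k].round(1) for k in range(1,n) if s[k,4]>30])
    for th in (1.5,1.6,1.65):
        a=1.05-th; print(th,proj(i,np.r_[t+R@[-.105-.12*np.sin(a),.015],.085+.12*np.cos(a)]).round(1))
    cv2.imwrite(f"pics/{nm}12.png",p[:,:,::-1])
    if nm=="scene": cv2.imwrite("pics/s12.png",cv2.resize(p[170:310,190:340,::-1],None,fx=4,fy=4,interpolation=cv2.INTER_CUBIC))
E
```

```text
t 12.25 world [0.5369 0.1406 0.3366] jig [-291.3   16.7] F [-0.1 -0.4 -0.3] 
tool x,y,z in jig
 [[-0.866  0.003 -0.501]
 [ 0.004  1.    -0.001]
 [ 0.501 -0.003 -0.866]] [ 0.4   0.17 -0.02  1.46 -0.52  1.74]
[317.65780731  52.79734219] 301 [ 51.4 305.3]
[186.12 139.76] 25 [-359.8  161.5]
[337.  149.8] 10 [26.1 27.6]
[342.5 169.5] 12 [ 25.4 -28. ]
[324.38461538 174.61538462] 13 [-25.8 -28.5]
[185.96969697 177.18181818] 33 [-385.3   62.8]
[285.13068182 233.71306818] 352 [-169.8 -153.1]
[444.  277.5] 26 [ 212.  -382.1]
[417.4137931  279.72413793] 29 [ 139.3 -367.2]
[446.         303.29166667] 24 [ 198.1 -450.3]
[419.21428571 305.5       ] 28 [ 125.1 -434.7]
top [array([323. , 149.1])]
1.5 [[316.7 149.5]]
1.6 [[320.7 148.9]]
1.65 [[322.6 148.7]]
scene [array([234.1, 239. ])]
1.5 [[239.9 235.7]]
1.6 [[236.6 238.3]]
1.65 [[235.  239.6]]
```

View pics/s12.png

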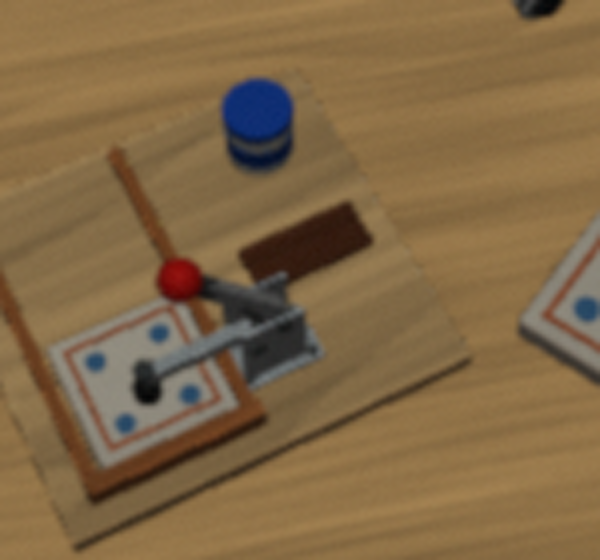

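View pics/top12.png

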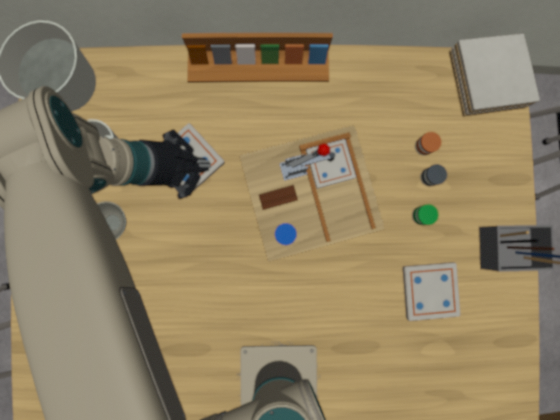

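The tile dots haven't moved. The knob sits at top px (323.0,149.1) against (322.6,148.7) predicted for 1.65 rad, the bystanders are in place and the arm is clear. Handing in.

```bash
python3 -c "
from bench import *
print(sign_off())"
```

```text
the job is handed in; nothing more can be done
None
```

The tile is home against the wooden stop and the clamp is locked over it. I handed the job in at about 12.4 s of the 51 s allowed; sign-off gives no verdict.

- **Tile:** I pushed the smallest tile, the one in the channel, about 54 mm with half-open fingertips. I stopped when the force rose to about 10 N and the tool stopped moving. Its dots then averaged about 0.5 mm from the home centre, with the lever still open. After the clamp closed, the three dots the top camera still saw had not moved by more than 0.5 mm.
- **Clamp:** I pushed the red knob along its arc with closed fingers at no more than about 14 N in the readings, until it snapped over its dead point. Both cameras put the knob within about 1 px of where 1.65 rad (locked) predicts.
- **Other checks:** The arm backed off to about 0.34 m height with force near zero. The jars, rib and everything else in clear view stood where they started. The tub and bowl were partly hidden behind the arm in the last top picture, so I did not measure them.
- **Not measured:** The pad force on the tile can't be read directly. The picture shows the pad resting on the tile.
- **Disagreements:**
  - My first jig fit was up to 10 mm off in places, because I had assumed the rails reach the board's edge. A closer wrist view corrected it to within 2 mm.
  - The arm oscillated by about 5 mm before the knob push, so I let it settle first.

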